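# Set the length stop in the hidden notch of its rail

### The job

Set the length stop on the slotted rail: slide it along the rail while pressing it down, and feel for the place where its foot drops into the notch hidden inside, which may lie on either side of where the stop stands now. Leave it there, fully down in the notch and upright, let go of it, and do not disturb the loose things around the rail.

Things in the scene. Friction and masses are not known exactly. Their poses are not given: they have to be found in the camera images.
- rail: Aluminium rail fixed to the bench, 450 mm long, 60 mm wide, top 48 mm above the bench (eight screw heads near its ends stand 3 mm higher). Origin: centre of its underside; y runs along the rail, z up. One notch is hidden in the floor inside: 55 mm long (along y), 10 mm deep, square-edged, full channel width, its centre up to 60 mm either way from the rail's middle and at least 60 mm from the stop's start.
- rail_slot (a point): Middle of the slot in the rail's top, 48 mm above the bench; axes as the rail's. The slot is 14 mm wide and 200 mm long (y), closed to view by soft black rubber dust lips that give way freely. Below it a flat steel floor, 22 mm above the bench, carries the stop's foot. The stop's centre can travel 75 mm either way from this point along y before the foot meets the end stops.
- stop_handle (a point): Centre of the stop's handle: upright wooden block 26 (x) x 40 (y, along the rail) x 56 mm (z); y along the rail, z up. 94 mm above the bench while the foot rides on the floor inside the rail, 84 mm when the foot is down in the notch. An aluminium arm 14 mm wide leaves towards the robot (-x) from 22 mm below this point and bends down 70 mm out, in front of the rail, as a plate 44 mm wide.
- stop_foot (a point): Centre of the underside of the stop's flat steel foot (40 mm wide, 50 mm long along y, 14 mm thick, square ends), inside the rail, 72 mm under the handle's centre and joined to it by a 10 mm thick stem through the slot. The stop (0.25 to 0.5 kg) is loose but captive in the rail: it slides, has 2 mm play sideways, lifts 4 mm, cannot be taken out. Dragging takes 0.6 to 1 x the press.
- sand_block: Cork sanding block, 58x105x34 mm, loose in front of the rail; leave it alone. Origin: centre of its underside.
- masking_tape: Roll of masking tape lying flat, 98 mm across, 25 mm high, loose behind the rail; leave it alone. Origin: centre of its underside.
- glue_a: White glue bottle, 48 mm across, 154 mm high, standing loose behind the rail; leave it alone. Origin: centre of its underside.

How it is judged (in metres and radians):
At the end, for the whole second after the job is handed in: The stop's foot is down in the hidden notch: the handle's centre is less than 86.5 mm above the rail's underside (94 mm when riding, 84 mm fully seated), and the stop stands within 0.06 rad of upright (z of stop_handle in the frame of rail below 0.0865 m and angle between stop_handle's own z axis and vertical below 0.06 rad); the robot touches nothing.
It fails at once if a loose thing around the rail (sanding block, tape roll, glue bottle) is moved more than 30 mm (distance of any of sand_block, masking_tape, glue_a from where it was at the start of the episode above 0.03 m).
It also fails if it takes over 42 s, if anything falls off the work surface, if the arm or the gripper's body presses on something with over 40 N, if the wrist force passes 120 N, or if a joint passes its speed limit or range.

### The arm

A 6-joint arm with a two-finger parallel gripper is mounted at the origin on a cart in front of the work surface, level with it; the furniture and walls round the work are solid. World frame = base frame: x ahead of the robot, y to its left, z up, the work surface at z = 0. Lengths are in mm, angles in rad, forces in N, time in s.
With the tool pointing down it reaches from about 350 to 875 mm from the base axis. Payload 4.2 kg.
Tool frame: the origin (TCP) lies midway between the tips of the shut fingers; the grasp point (between the pads) lies 19 mm behind it (arm.grip_depth is the distance from the TCP to the grasp point, in mm); z points along the fingers, x is the direction in which the jaws open and shut, and the axes are right-handed (so a half turn about z gives the same grasp; the last joint's range is limited). The gripper opens to 85 mm and grips with 20 to 120 N. Pads are 22 mm wide; open, the fingers measure 114 mm over their backs; the gripper's body (76 mm by 85 mm) begins 54 mm behind the grasp point. The pads swing forward as they close: fully open they stand 13 mm farther back than shut.
Start: joints at [1.426, 0.385, 0.008, 0, -1.194, -0.259], TCP at [245.539, 574.726, 200.712] pointing down, gripper open.
Joint ranges: [-3.14, 3.14], [-1.21, 2.06], [-1.07, 1.41], [-3.16, 2.05], [-2.99, -0.16], [-3.1, 3.1]. Speed limits (rad/s): [2.79, 2.79, 3.14, 3.14, 3.14, 3.14].

### API

Orientations are given as a unit quaternion [x, y, z, w].
In Python, from bench import arm, eyes, find_in, silhouettes gives the robot as it stands. The module is installed in compiled form; this text tells all that it offers.
- The arm moves only by the tool play_rows, never from a script. Its arguments are lists of equal length, an entry for each row: "offset": the shift along the world's x, y, z in mm, a list of three; "turn": the turn about the world's z in rad. In form: {"offset": [[x, y, z], ...], "turn": [turn, ...]}. A call has 1 to 12 rows; each row shifts and turns the pose as measured when the row begins; what a row does not reach is not made up. A row lasts 1/10 s, in which the tool goes at most 50 mm and 8.59 degrees, less where a joint would pass 70% of its speed; a pose out of reach is approached as far as the arm can. A call is refused whole if a number of a shift passes 50 or a number of a turn 0.15, either way. A call with a gripper value outside its range is refused whole. "grip" is the gripper's target within -1 to 1 (fully open at 1, half-way at 0, shut at -1), set as the call begins (left out, the last holds). The fingers move at their own pace and stop on an object; the grip force is fixed at half the most. Time passes only in rows, so rows that do not move let the fingers close. It gives the time, the measured TCP pose, the force and the opening at its end, in the units of the state.
- arm.read_state(): the state, without advancing time (a new reading comes with each control period).
- eyes.get_image(name): name is "scene" or "top" or "wrist"; returns (picture, depth): 384x512x3 uint8, red, green, blue; 384x512 float32, mm along the optical axis (not along the pixel's ray), 0 where there is no reading.
- eyes.camera_params(name): a dict with "camera_matrix" (3x3 intrinsics, pixels), "dist" ([k1, k2, p1, p2, k3] as OpenCV has them; the pictures are not rectified), "camera_from_world" (4x4, takes a point from world to camera coordinates). Camera axes: x right, y down, z forward; pixel columns grow to the right and rows downward; lengths in mm; the calibration is good to about 2 mm. A picture is of the moment at which its call begins: read the wrist's pose just before it. camera_params takes no time and is no camera call; for the wrist camera it gives the pose at the moment of the call.
- arm.job_done(): hands the job in, once; it reports no verdict.
Trained networks look in the newest picture that a camera, given by its name, has taken for a name from the list of things; names that differ only in an ending like _2 or _b are one class to them, and where a whole thing is asked for, a point or a joint stands for the part that bears it (a point fixed in the world has none). Each returns a list of dicts, best first, with "score" (0 to 1); they miss things now and then, are a little off and sometimes report something else, mostly with a low value. They report only what shows in the picture. A call takes as long as a camera call.
- find_in(camera, query): "bbox" ([centre column, centre row, width, height] in pixels, round what is visible of it).
- silhouettes(camera, query): "mask" (384x512 bool, what is visible of it) and "bbox" ([centre column, centre row, width, height] in pixels, round what is visible of it).
The state is a dict: "clock": time; "joints": joint angles; "joint_vel": joint speeds; "joint_efforts": joint torques, N m; "position": TCP position; "ee_rot": TCP orientation; "contact_force": force on the tool from outside, world axes, zero at the start; "wrist_torque": the same for the moment, N m; "gripper_width": finger opening in mm.
Only numpy, scipy, OpenCV 4.12 (cv2) and the standard library are available. Lean on these libraries where they do the work, as an engineer would, in place of code of your own. Each camera call takes 0.05 s, during which the arm holds its last target. There are 200 camera calls.

## Working session

There is one attempt and no reset: what is moved stays moved. The work goes in short steps, Python scripts to look and compute and a tool call to move; the robot and the scene stay as the last step left them, time stands still between calls to the robot, and variables do not carry over. Pictures are saved under pics/ and viewed, on a budget of 10 in all, crops included, one or two more only if the job needs it, and the job is handed in when it is done.

Besides the shell and the picture viewer there is one more tool, called by a JSON object that holds its "fn" and its "kwargs". play_rows: Moves the arm, as the interface text tells. Its arguments: {"type":"object","properties":{"offset":{"type":"array","items":{"type":"array","items":{"type":"number"}}},"turn":{"type":"array","items":{"type":"number"}},"grip":{"type":"number"}},"required":["offset","turn"]}

```bash
mkdir -p pics; cat > h.py <<'E'
from bench import arm, eyes, find_in, silhouettes
import numpy as np, cv2
def pts(cam, mask, d, P):
    K=np.array(P["camera_matrix"]);D=np.array(P["dist"],float);T=np.linalg.inv(np.array(P["camera_from_world"]))
    m=mask&(d>0); r,c=np.nonzero(m)
    u=cv2.undistortPoints(np.stack([c,r],1).astype(float)[:,None],K,D)[:,0]
    z=d[m]; p=np.c_[u*z[:,None],z,np.ones(len(z))]@T.T
    return p[:,:3]
E
python3 - <<'E'
from h import *
out=[]
for cam in ["scene","top"]:
    im,d=eyes.get_image(cam);P=eyes.camera_params(cam)
    out.append(im); np.savez(cam,im=im,d=d)
    for q in ["rail","stop_handle","sand_block","masking_tape","glue_a"]:
        s=silhouettes(cam,q)
        for k in s[:2]:
            p=pts(cam,k["mask"],d,P)
            print(cam,q,round(k["score"],2),np.round(k["bbox"]),np.round(np.percentile(p,[2,50,98],axis=0)).tolist() if len(p) else None)
cv2.imwrite("pics/a.png",cv2.cvtColor(out[0],cv2.COLOR_RGB2BGR))
cv2.imwrite("pics/b.png",cv2.cvtColor(out[1],cv2.COLOR_RGB2BGR))
print(arm.read_state())
E
```

```text
scene rail 0.69 [294. 231. 200. 100.] [[585.0, -341.0, 4.0], [605.0, -170.0, 48.0], [656.0, 102.0, 52.0]]
scene rail 0.37 [299. 221.  38.  62.] [[553.0, -182.0, 33.0], [610.0, -163.0, 75.0], [630.0, -139.0, 125.0]]
scene stop_handle 0.72 [298. 220.  39.  63.] [[553.0, -182.0, 30.0], [610.0, -162.0, 75.0], [632.0, -137.0, 125.0]]
scene sand_block 0.8 [184. 233.  41.  39.] [[445.0, 38.0, 10.0], [500.0, 63.0, 36.0], [550.0, 91.0, 38.0]]
scene sand_block 0.58 [298. 167.  20.  61.] [[749.0, -103.0, 6.0], [757.0, -84.0, 76.0], [825.0, -61.0, 142.0]]
scene masking_tape 0.71 [336. 198.  36.  32.] [[731.0, -226.0, 3.0], [772.0, -185.0, 21.0], [822.0, -137.0, 28.0]]
scene masking_tape 0.67 [294. 168.  22.  60.] [[749.0, -102.0, 11.0], [757.0, -84.0, 76.0], [779.0, -60.0, 139.0]]
scene glue_a 0.86 [295. 168.  22.  58.] [[749.0, -102.0, 10.0], [757.0, -84.0, 76.0], [779.0, -61.0, 142.0]]
scene glue_a 0.52 [185. 233.  38.  40.] [[445.0, 38.0, 13.0], [500.0, 63.0, 36.0], [550.0, 90.0, 38.0]]
top rail 0.83 [270. 199. 209.  43.] [[593.0, -332.0, 23.0], [628.0, -95.0, 49.0], [663.0, 108.0, 52.0]]
top
[... 456 characters left out ...]
ts': array([ 1.42556909e+00,  3.84708133e-01,  7.88501995e-03, -2.57367052e-05,
       -1.19397252e+00, -2.58600225e-01]), 'joint_vel': array([-1.25481720e-03,  9.97504162e-05,  4.52825390e-04,  2.03694544e-04,
        1.32991033e-03,  8.76589587e-05]), 'joint_efforts': array([ 3.26743830e-04, -3.91828287e+01,  1.88531023e+01,  4.18875262e+00,
       -3.81113214e-04, -2.01245292e-06]), 'position': array([245.54892938, 574.7199353 , 200.69746315]), 'ee_rot': array([-5.50931251e-01,  8.34550632e-01,  8.22584311e-06, -8.69642887e-06]), 'contact_force': array([-0.35104465, -0.77100028, -0.07071653]), 'wrist_torque': array([-0.03999334, -0.00182621, -0.04822057]), 'gripper_width': 85.49166528902}
```

View pics/a.png

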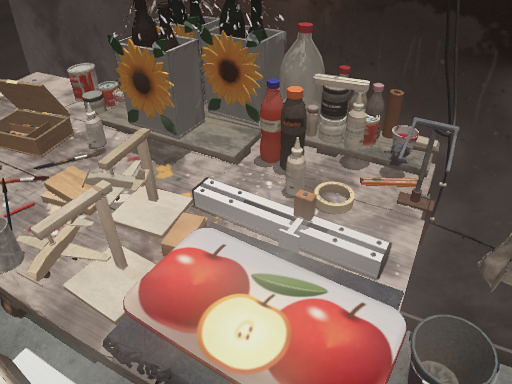

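View pics/b.png

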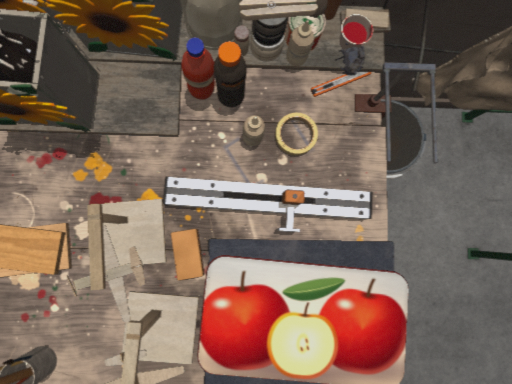

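Both views show the rail running left to right: (165,190) to (370,205) in top. The stop's wooden handle is right of the middle at (293,197), with its arm towards the robot. The tape at (297,132) and glue bottle at (254,128) stand behind the rail, and the sanding block at (187,254) is in front. Next I fit the rail and handle.

```bash
python3 - <<'E'
from h import *
for cam in ["top","scene"]:
    im,d=eyes.get_image(cam);P=eyes.camera_params(cam)
    m=silhouettes(cam,"rail")[0]["mask"]; h=silhouettes(cam,"stop_handle")[0]["mask"]
    p=pts(cam,m,d,P); p=p[(p[:,2]>40)&(p[:,2]<56)]
    r=cv2.minAreaRect(p[:,:2].astype(np.float32)); print(cam,"rail",r,np.median(p[:,2]))
    q=pts(cam,cv2.dilate(h.astype(np.uint8),np.ones((5,5)))>0,d,P); t=q[(q[:,2]>112)&(q[:,2]<135)]
    print("handle",t.min(0),t.max(0),np.median(t,0),len(t),cv2.minAreaRect(t[:,:2].astype(np.float32)))
    f=pts(cam,np.ones(d.shape,bool),d,P)
    # heights near workspace
    b=f[(f[:,0]>350)&(f[:,0]<850)&(f[:,1]>-350)&(f[:,1]<600)]
    for x in range(350,850,50):
        print(x,[int(b[(abs(b[:,0]-x-25)<25)&(abs(b[:,1]-y-25)<25),2].max(initial=-1)) for y in range(-350,600,50)])
E
```

```text
top rail ((629.209716796875, -112.94834899902344), (457.84344482421875, 60.30524826049805), 87.08837127685547) 48.8246761709172
handle [ 613.28450004 -177.79853946  112.02916687] [ 639.17965088 -138.5711679   127.4841736 ] [ 626.24763783 -157.95160893  122.40782128] 256 ((626.0869750976562, -158.0988006591797), (25.88245964050293, 39.194175720214844), 0.6395618915557861)
350 [77, 78, 78, 78, 78, 78, 79, 78, 16, 212, 136, 4, 4, 4, 4, 4, 4, -1, -1]
400 [79, 78, 78, 78, 77, 78, 78, 78, 34, 16, 197, 198, 148, 4, 4, 4, 19, -1, -1]
450 [78, 78, 78, 78, 77, 78, 78, 77, 39, 176, 200, 199, 152, 44, 44, 44, 43, -1, -1]
500 [51, 52, 53, 53, 52, 71, 76, 51, 39, 154, 201, 200, 5, 45, 44, 44, 44, -1, -1]
550 [54, 52, 53, 77, 74, 30, 5, 42, 41, 17, 198, 201, 15, 21, 42, 43, 43, -1, -1]
600 [54, 52, 54, 127, 126, 52, 52, 53, 53, 54, 17, 16, 44, 6, 65, 6, 6, -1, -1]
650 [225, 49, 51, 51, 54, 52, 53, 54, 53, 54, 5, 4, 6, 5, 5, 5, 5, -1, -1]
700 [225, 6, 29, 29, 27, 5, 16, 5, 5, 6, 5, 5, 6, 6, 5, 6, 6, -1, -1]
750 [224, 5, 29, 26, 29, 156, 17, 5, 69, 70, 69, 70, 362, 328, 265, 174, 85, 1, -1]
800 [225,
[... 551 characters left out ...]
7, 76, 37, 152, 197, 197, 148, 3, 0, 20, 19, 2, 2]
450 [77, 77, 79, 77, 77, 78, 77, 77, 38, 176, 198, 198, 152, 19, 44, 44, 43, 2, 10]
500 [51, 52, 51, 51, 51, 51, 51, 50, 38, 154, 199, 198, 15, 2, 44, 44, 42, 8, 9]
550 [54, 52, 53, 76, 75, 51, 47, 45, 36, 15, 198, 199, 16, 3, -1, 41, 41, 3, 12]
600 [55, 52, 54, 126, 125, 53, 53, 53, 53, 54, 16, 16, 14, 3, 4, 4, 2, 11, 13]
650 [224, 2, 49, 50, 51, 52, 51, 52, 53, 53, 5, 4, 4, 4, 4, 2, 8, 88, 84]
700 [224, 4, 28, 28, 25, 100, 15, 5, 4, 4, 4, 4, 321, 4, 3, 2, 3, 133, 139]
750 [224, 4, 27, 27, 92, 156, 13, 4, 69, 69, 69, 69, 361, 346, 398, 359, 335, 69, 67]
800 [224, 5, 28, 28, 27, 167, 192, 150, 68, 69, 70, 69, 403, 410, 412, 412, 353, 67, 67]
```

Handle at about (626,−158), 45 mm to −y of the rail's middle (629,−113), and the rail is yawed −0.051 rad. The notch must be ≥60 mm away, so its centre is at +15..+60 and I search towards +y. The jaws should close along the rail, clear of the stop's arm. I go up and over first.

{"fn": "play_rows", "kwargs": {"offset": [[0, 0, 45], [0, 0, 45], [0, 0, 45], [20, -40, 0], [20, -40, 0], [20, -40, 0], [20, -40, 0], [20, -40, 0], [20, -40, 0], [20, -40, 0], [20, -40, 0], [20, -40, 0]], "turn": [0, 0, 0, 0.03, 0.03, 0.03, 0.03, 0.03, 0.03, 0.03, 0.03, 0.03], "grip": 1}}

```text
clock: 2.1
position: [426.9, 203.8, 340.3]
ee_rot: [-0.666, 0.746, -0.001, 0.003]
contact_force: [0.9, 1.1, 0.5]
gripper_width: 85.4
```

{"fn": "play_rows", "kwargs": {"offset": [[22, -40, 0], [22, -40, 0], [22, -40, 0], [22, -40, 0], [22, -40, 0], [22, -40, 0], [22, -40, 0], [22, -40, -20], [22, -42, -20], [0, 0, -30], [0, 0, -30], [0, 0, 0]], "turn": [0.015, 0.015, 0.015, 0.015, 0.015, 0.015, 0.015, 0.015, 0.015, 0, 0, 0]}}

```text
clock: 3.3
position: [629.1, -178.2, 239.6]
ee_rot: [0.714, -0.7, 0.002, -0.006]
contact_force: [-0.3, 1.2, -0.5]
gripper_width: 85.2
```

```bash
python3 - <<'E'
from h import *
s=arm.read_state();print(s["clock"],s["position"],s["ee_rot"],s["contact_force"])
im,d=eyes.get_image("wrist");P=eyes.camera_params("wrist")
a=s["ee_rot"];print("jaw angle",np.arctan2(2*a[0]*a[1],2*a[0]**2-1)+np.pi)
cv2.imwrite("pics/c.png",cv2.cvtColor(im,cv2.COLOR_RGB2BGR))
f=pts("w",np.ones(d.shape,bool),d,P)
t=f[(f[:,2]>116)&(f[:,2]<130)&(abs(f[:,0]-626)<40)&(abs(f[:,1]+158)<45)]
print(len(t),t.min(0),t.max(0),cv2.minAreaRect(t[:,:2].astype(np.float32)))
r=f[(f[:,2]>45)&(f[:,2]<50)&(abs(f[:,0]-626)<45)]
if len(r): print(len(r),cv2.minAreaRect(r[:,:2].astype(np.float32)))
E
```

```text
3.3 [ 629.09707123 -178.24498466  239.58214884] [ 0.7142564  -0.69985445  0.0021508  -0.00607582] [-0.2734599   1.20811578 -0.46629492]
jaw angle 1.591122989252964
1213 [ 612.75631095 -180.63993328  116.07179196] [ 640.09031959 -140.97933737  127.31490877] ((626.2809448242188, -160.69491577148438), (39.92449951171875, 26.336811065673828), 87.2801284790039)
10143 ((628.957275390625, -113.72148132324219), (450.5089416503906, 60.7484016418457), 87.09331512451172)
```

View pics/c.png

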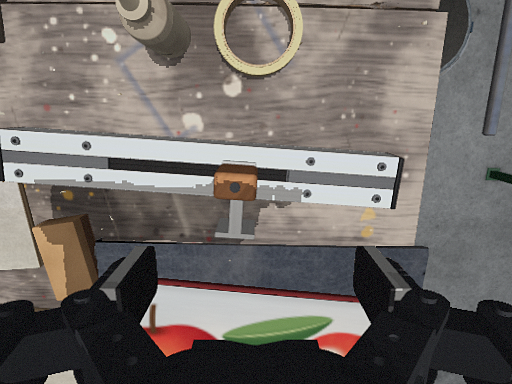

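The wrist view shows the handle at pixel (235,183), upright in the slot that runs from (108,165) to (288,178), with its arm below at (235,215). Depth gives handle (626,−160) and rail middle (629,−113.7). I align and descend.

{"fn": "play_rows", "kwargs": {"offset": [[-2.6, 18, -20], [0, 0, -30], [0, 0, -30], [0, 0, -30], [0, 0, -20], [0, 0, -15], [0, 0, -10], [0, 0, 0]], "turn": [-0.04, -0.03, 0, 0, 0, 0, 0, 0]}}

```text
clock: 4.15
position: [640.4, -158.3, 105.9]
ee_rot: [-0.692, 0.722, -0.02, 0.018]
contact_force: [0.3, -0.1, -0.0]
gripper_width: 84.9
```

```bash
python3 - <<'E'
from h import *
from scipy.spatial.transform import Rotation as R
s=arm.read_state();print(np.round(s["joints"],3),s["joint_vel"].round(3),s["position"],s["contact_force"],s["wrist_torque"])
print(R.from_quat(s["ee_rot"]).as_matrix().round(3))
E
```

```text
[ 0.005  0.489 -0.077  0.007 -0.951  1.52 ] [ 0.006 -0.027  0.04   0.016 -0.013  0.001] [ 640.3880066  -158.25504176  105.94089294] [ 0.28147408 -0.12909409 -0.04520456] [0.03230867 0.08271549 0.03772736]
[[-0.042 -0.998  0.054]
 [-0.999  0.042 -0.005]
 [ 0.003 -0.054 -0.999]]
```

{"fn": "play_rows", "kwargs": {"offset": [[-5, 0, 30], [-5, 0, 30], [0, 0, 0]], "turn": [0, 0, 0]}}

```text
clock: 4.45
position: [632.8, -158.2, 173.1]
ee_rot: [-0.693, 0.721, -0.024, 0.019]
contact_force: [0.6, 0.3, 1.3]
gripper_width: 85.2
```

{"fn": "play_rows", "kwargs": {"offset": [[0, 0, -6], [0, 0, -6], [0, 0, -6], [0, 0, -6], [0, 0, -6], [0, 0, -6]], "turn": [0, 0, 0, 0, 0, 0]}}

```text
clock: 5.05
position: [633.5, -157.8, 136.0]
ee_rot: [-0.693, 0.72, -0.025, 0.02]
contact_force: [-0.1, 0.3, 0.5]
gripper_width: 85.6
```

{"fn": "play_rows", "kwargs": {"offset": [[-1, -0.5, -6], [-1, -0.5, -6], [-1, -0.5, -6], [-1, 0, -6], [-1, 0, -6], [-1, 0, -6], [0, 0, -6], [0, 0, -6], [0, 0, -6], [0, 0, -3]], "turn": [0, 0, 0, 0, 0, 0, 0, 0, 0, 0]}}

```text
clock: 6.05
position: [626.1, -159.5, 72.0]
ee_rot: [-0.693, 0.721, -0.024, 0.019]
contact_force: [-0.9, -0.2, 0.3]
gripper_width: 85.5
```

```bash
python3 - <<'E'
from h import *
s=arm.read_state();print(s["position"],s["ee_rot"],s["contact_force"],s["wrist_torque"])
im,d=eyes.get_image("wrist");im2,_=eyes.get_image("scene")
o=np.hstack([im[:,:],cv2.resize(im2[130:290,210:400],(456,384))]);o=cv2.resize(o,(800,317))
cv2.imwrite("pics/d.png",cv2.cvtColor(o,cv2.COLOR_RGB2BGR))
E
```

```text
[ 626.13691368 -159.47255885   72.01788378] [-0.69276459  0.72052507 -0.02353429  0.01915666] [-0.94194405 -0.15698271  0.28369865] [ 0.0514263   0.12901962 -0.03030614]
```

View pics/d.png

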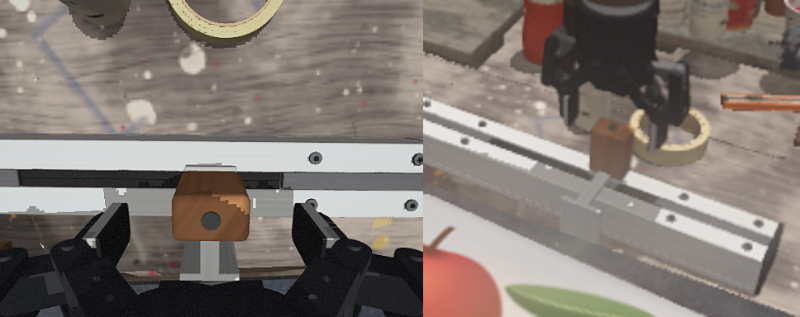

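The handle stands midway between the open fingers (left half: block at 172–250, fingers at 130 and 293), and its arm passes clear between them. I raise a little and close.

{"fn": "play_rows", "kwargs": {"offset": [[1, 0, 6], [0, 0, 0], [0, 0, 0], [0, 0, 0], [0, 0, 0], [0, 0, 0], [0, 0, 0], [0, 0, 0], [0, 0, 0], [0, 0, 0]], "turn": [0, 0, 0, 0, 0, 0, 0, 0, 0, 0], "grip": -1}}

```text
clock: 7.15
position: [628.5, -159.4, 80.3]
ee_rot: [-0.693, 0.72, -0.025, 0.02]
contact_force: [1.4, 0.3, -0.7]
gripper_width: 38.2
```

Gripped at 38 mm. Now I press gently to learn the stiffness.

{"fn": "play_rows", "kwargs": {"offset": [[0, 0, -2], [0, 0, -2]], "turn": [0, 0]}}

```text
clock: 7.35
position: [629.3, -159.5, 80.3]
ee_rot: [-0.693, 0.72, -0.026, 0.021]
contact_force: [-4.1, 2.4, 9.8]
gripper_width: 38.2
```

{"fn": "play_rows", "kwargs": {"offset": [[0, 0, -2], [0, 0, -2]], "turn": [0, 0]}}

```text
clock: 7.55
position: [629.2, -159.5, 80.3]
ee_rot: [-0.694, 0.72, -0.027, 0.021]
contact_force: [-3.6, 1.5, 8.9]
gripper_width: 38.4
```

{"fn": "play_rows", "kwargs": {"offset": [[0.2, 6, -2], [0.2, 6, -2], [0.2, 6, -2], [0.2, 6, -2]], "turn": [0, 0, 0, 0]}}

```text
clock: 7.95
position: [631.4, -142.8, 80.6]
ee_rot: [-0.694, 0.719, -0.033, 0.018]
contact_force: [-2.9, -5.8, 7.1]
gripper_width: 38.3
```

{"fn": "play_rows", "kwargs": {"offset": [[0, 6, -2], [0, 6, -2], [0, 6, -2], [0, 6, -2], [0, 6, -2], [0, 6, -2]], "turn": [0, 0, 0, 0, 0, 0]}}

```text
clock: 8.55
position: [632.4, -119.7, 81.1]
ee_rot: [-0.695, 0.717, -0.042, 0.012]
contact_force: [-1.5, -5.2, 6.4]
gripper_width: 38.4
```

The tool is slowly pitching because of the drag moment (about 0.044 rad). I press without dragging to level the foot.

{"fn": "play_rows", "kwargs": {"offset": [[0, -3, -4], [0, -3, -4], [0, -3, -4]], "turn": [0, 0, 0]}}

```text
clock: 8.85
position: [634.3, -123.2, 80.3]
ee_rot: [-0.695, 0.717, -0.043, 0.017]
contact_force: [-9.6, 14.8, 21.2]
gripper_width: 38.2
```

Pressing pitches the tool outward by compliance creep. Pulling up against the 4 mm captive limit should reverse that and square the foot.

{"fn": "play_rows", "kwargs": {"offset": [[0, 0, 4], [-1, 0, 4], [-1, 0, 4], [-1, 0, 4], [-1, 0, 4], [-1, 0, 4]], "turn": [0, 0, 0, 0, 0, 0]}}

```text
clock: 9.45
position: [627.0, -122.1, 84.0]
ee_rot: [-0.693, 0.72, -0.037, 0.017]
contact_force: [9.9, -2.4, -19.0]
gripper_width: 37.7
```

{"fn": "play_rows", "kwargs": {"offset": [[1, 0, 4], [0, 0, 5], [0, 0, 5], [0, 0, 5], [0, 0, 5], [0, 0, 5], [0, 0, 5], [0, 0, 5], [0, 0, 5], [0, 0, 5]], "turn": [0, 0, 0, 0, 0, 0, 0, 0, 0, 0]}}

```text
clock: 10.45
position: [627.5, -122.2, 84.2]
ee_rot: [-0.69, 0.723, -0.026, 0.013]
contact_force: [8.5, -3.4, -20.7]
gripper_width: 38.1
```

{"fn": "play_rows", "kwargs": {"offset": [[0, 0, 6], [0, 0, 6], [0, 0, 6], [0, 0, 6], [0, 0, 6], [0, 0, 6], [0, 0, 6], [0, 0, 6], [0, 0, 6], [0, 0, 6], [0, 0, 6], [0, 0, 6]], "turn": [0, 0, 0, 0, 0, 0, 0, 0, 0, 0, 0, 0]}}

```text
clock: 11.65
position: [626.0, -121.5, 84.5]
ee_rot: [-0.689, 0.725, -0.011, 0.006]
contact_force: [9.4, -4.4, -25.8]
gripper_width: 37.9
```

Tool is level again (0.024, 0.008 rad). I resume the search.

{"fn": "play_rows", "kwargs": {"offset": [[1, 0, -4], [0, 0, -2], [0, 7, -2], [0, 7, -2], [0, 7, -2]], "turn": [0, 0, 0, 0, 0]}}

```text
clock: 12.15
position: [632.3, -104.6, 80.5]
ee_rot: [-0.69, 0.724, -0.018, 0.007]
contact_force: [-1.5, -4.3, 6.2]
gripper_width: 38.1
```

{"fn": "play_rows", "kwargs": {"offset": [[0, 7, -2], [0, 7, -2]], "turn": [0, 0]}}

```text
clock: 12.35
position: [633.0, -93.6, 80.5]
ee_rot: [-0.69, 0.723, -0.021, 0.005]
contact_force: [-1.6, -6.0, 6.7]
gripper_width: 37.6
```

{"fn": "play_rows", "kwargs": {"offset": [[0, 7, -2], [0, 7, -2]], "turn": [0, 0]}}

```text
clock: 12.55
position: [633.5, -82.4, 80.3]
ee_rot: [-0.691, 0.723, -0.023, 0.004]
contact_force: [-1.3, -4.9, 5.8]
gripper_width: 37.7
```

{"fn": "play_rows", "kwargs": {"offset": [[0, 7, -2], [0, 7, -2]], "turn": [0, 0]}}

```text
clock: 12.75
position: [633.9, -71.1, 79.9]
ee_rot: [-0.691, 0.722, -0.026, 0.002]
contact_force: [-1.9, -5.7, 5.1]
gripper_width: 38.0
```

{"fn": "play_rows", "kwargs": {"offset": [[-0.5, 6, -3], [-0.5, 6, -3]], "turn": [0, 0]}}

```text
clock: 12.95
position: [634.5, -62.8, 79.3]
ee_rot: [-0.692, 0.721, -0.03, 0.0]
contact_force: [-1.5, -6.1, 9.5]
gripper_width: 37.9
```

{"fn": "play_rows", "kwargs": {"offset": [[-0.5, 6, -3], [-0.5, 6, -3]], "turn": [0, 0]}}

```text
clock: 13.15
position: [633.5, -54.6, 75.9]
ee_rot: [-0.693, 0.72, -0.033, -0.002]
contact_force: [-0.5, -22.8, 9.9]
gripper_width: 37.9
```

It dropped 3.4 mm and met the notch's far wall (Fy −23 N). I ease back and press in.

{"fn": "play_rows", "kwargs": {"offset": [[0, -1, -4], [0, -1, -4], [0, -1, -4]], "turn": [0, 0, 0]}}

```text
clock: 13.45
position: [636.1, -57.9, 71.2]
ee_rot: [-0.694, 0.719, -0.036, -0.0]
contact_force: [-8.6, 5.0, 26.1]
gripper_width: 37.6
```

{"fn": "play_rows", "kwargs": {"offset": [[-2, 2, -2], [-1, 2, -2], [-1, -2, -2], [0, 0, 0]], "turn": [0, 0, 0, 0]}}

```text
clock: 13.85
position: [634.1, -56.5, 71.5]
ee_rot: [-0.694, 0.719, -0.04, 0.001]
contact_force: [-1.6, -0.7, -0.9]
gripper_width: 37.5
```

{"fn": "play_rows", "kwargs": {"offset": [[0, 0, 0], [0, 0, 0], [0, 0, 0], [0, 0, 0], [0, 0, 0], [0, 0, 0], [0, 0, 0], [0, 0, 0]], "turn": [0, 0, 0, 0, 0, 0, 0, 0], "grip": 1}}

```text
clock: 14.65
position: [633.8, -54.5, 68.9]
ee_rot: [-0.695, 0.718, -0.038, 0.001]
contact_force: [-1.4, -1.1, -0.1]
gripper_width: 85.3
```

```bash
cat > chk.py <<'E'
from h import *
def fit(f,c):
    t=f[(f[:,2]>96)&(f[:,2]<130)&(np.hypot(f[:,0]-c[0],f[:,1]-c[1])<32)]
    zt=np.percentile(t[:,2],90); u=t[t[:,2]>zt-3.5]; u=u[abs(u[:,2]-np.median(u[:,2]))<3]
    A=np.c_[u[:,:2]-u[:,:2].mean(0),np.ones(len(u))]; k=np.linalg.lstsq(A,u[:,2],rcond=None)[0]
    print(len(u),"top z",k[2].round(2),"slope",k[:2].round(3),"rect",cv2.minAreaRect(u[:,:2].astype(np.float32)))
for cam in ["wrist","top","scene"]:
    im,d=eyes.get_image(cam);P=eyes.camera_params(cam)
    f=pts(cam,np.ones(d.shape,bool),d,P); print(cam,"rail z",np.median(f[(f[:,2]>42)&(f[:,2]<50)&(abs(f[:,0]-645)<8)&(abs(f[:,1]+113)<100),2]))
    try: fit(f,(631.5,-55))
    except Exception as e: print(e)
    cv2.imwrite(f"pics/chk_{cam}.png",cv2.cvtColor(im,cv2.COLOR_RGB2BGR))
print(arm.read_state()["contact_force"])
E
python3 chk.py
```

```text
wrist rail z 47.181869967300955
4556 top z 110.98 slope [-0.019 -0.001] rect ((631.5565795898438, -59.445899963378906), (39.446502685546875, 25.786130905151367), 86.83699035644531)
top rail z 48.399024827813264
index -1 is out of bounds for axis 0 with size 0
scene rail z 49.30759831146668
131 top z 113.6 slope [0.026 0.005] rect ((630.3963012695312, -61.753089904785156), (39.1032600402832, 25.84298324584961), 86.95890045166016)
[0.12461124 0.11912936 0.56275554]
```

View pics/chk_wrist.png

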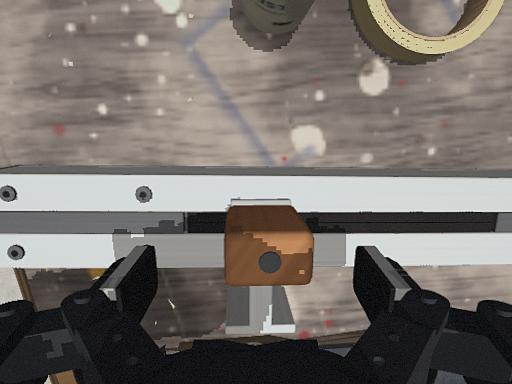

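The handle at (268,245) sits square in the slot between the open fingers. Its top is 63.8 mm above the rail top (64 expected when seated, 74 riding) and level. I retreat straight up.

{"fn": "play_rows", "kwargs": {"offset": [[0, -3, 6], [0, -1, 8], [0, 0, 10], [0, 0, 12], [0, 0, 15], [0, 0, 15], [0, 0, 20], [0, 0, 20], [0, 0, 20], [0, 0, 20], [0, 0, 0], [0, 0, 0]], "turn": [0, 0, 0, 0, 0, 0, 0, 0, 0, 0, 0, 0]}}

```text
clock: 16.0
position: [634.4, -59.2, 233.0]
ee_rot: [-0.694, 0.718, -0.042, 0.005]
contact_force: [0.2, -0.0, 0.0]
gripper_width: 85.3
```

```bash
python3 chk.py; python3 - <<'E'
from h import *
for cam in ["top","scene"]:
    o=np.load(cam+".npz");P=eyes.camera_params(cam);im,d=eyes.get_image(cam)
    for q in ["sand_block","masking_tape","glue_a"]:
        s=silhouettes(cam,q)
        if s: print(cam,q,np.round(s[0]["bbox"]))
E
```

```text
wrist rail z 47.51954802923228
1074 top z 111.31 slope [-0.007 -0.004] rect ((632.042236328125, -59.69045639038086), (39.02906036376953, 24.664108276367188), 87.22312927246094)
top rail z 48.45575354519809
index -1 is out of bounds for axis 0 with size 0
scene rail z 49.486560570252436
136 top z 113.63 slope [0.033 0.008] rect ((630.3421630859375, -61.59618377685547), (40.533302307128906, 25.939205169677734), 86.34918212890625)
[ 0.600141   -0.34995754  0.2413794 ]
top sand_block [188. 254.  33.  46.]
top masking_tape [300. 134.  40.  46.]
scene sand_block [185. 234.  44.  41.]
scene masking_tape [334. 197.  37.  34.]
scene glue_a [293. 166.  23.  60.]
```

View pics/chk_scene.png

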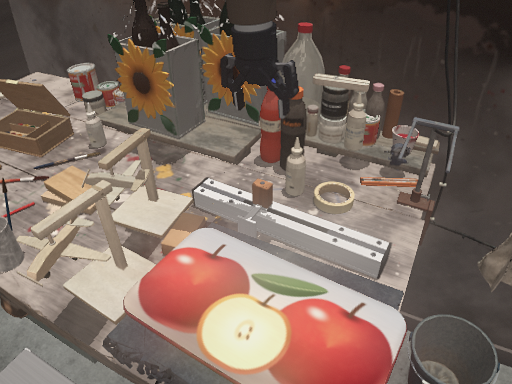

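The stop is upright in the rail at (262,195), the arm is clear of it, and the tape, glue bottle and block are where they were. I hand in.

```bash
python3 -c "
from bench import arm; print(arm.job_done())"
```

```text
the job is handed in; nothing more can be done
None
```

The stop is seated in the hidden notch, about 54 mm to the +y side of the rail's middle, and I handed the job in at about 16 s of the 42 s allowed. I gripped the handle along the rail, pressed lightly and slid it until the foot dropped and met the notch's far wall. I then pressed it in, let go and lifted clear.

**Last checks**
- **Height:** the wrist camera put the handle's top 63.8 mm above the rail's top. Seated should be 64 mm and riding 74 mm. The scene camera gave 64.1 mm.
- **Upright:** the wrist camera showed a slope under 0.01 rad. The scene camera read 0.033 rad, from only about 136 points. Both are under the 0.06 rad limit.
- **Contact and surroundings:** contact force was near zero. The sanding block and tape stayed within a few pixels of their start in both views, and so did the glue bottle in the scene view.

**Failed or missing**
- The top camera gave no handle reading at the end, because the arm hid it, and its network did not report the glue bottle.
- The tool crept out of vertical by up to about 0.09 rad while dragging and pressing. I levelled it once, partway through, by pulling the stop up against its limit. It was about 0.06 rad off when I let go, and the stop stayed upright.

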